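Centre-punch the drill spot through the bearing cover

ROBOT

A 6-joint arm with a two-finger parallel gripper is mounted at the origin on the work surface. World frame = base frame: x ahead of the robot, y to its left, z up, the work surface at z = 0. Lengths are in mm, angles in degrees, forces in N, time in s.
With the tool pointing down it reaches from about 350 to 850 mm from the base axis. Payload 8.1 kg.
Tool frame: the origin (TCP) lies midway between the tips of the shut fingers; the grasp point (between the pads) lies grip_depth behind it (grip_depth is the distance from the TCP to the grasp point, in mm); z points along the fingers, y is the line along which they close (so a half turn about z gives the same grasp; the last joint's range is limited). The gripper opens to 85 mm and grips with 20 to 120 N. Pads are 22 mm wide; open, the fingers measure 114 mm over their backs; the gripper's body (76 mm by 85 mm) begins 54 mm behind the grasp point. The pads swing forward as they close: fully open they stand 13 mm farther back than shut.
Start: joints at [60.367, 7.471, 85.268, -0, 87.261, -4.893], TCP at [251.084, 544.942, 231.292] pointing down, gripper open.
Joint ranges: [-169.43, 169.43], [-51.17, 129.36], [1.28, 143.12], [-76.62, 256.62], [0, 156.53], [-152.29, 152.29]. Speed limits (degrees/s): [136.94, 136.94, 159.86, 180, 180, 180].

INTERFACE

Orientations are given as [roll, pitch, yaw] about the fixed x, y, z axes, in that order (R = Rz(yaw) Ry(pitch) Rx(roll)).
In Python, from bench import sense, snapshot, hand_in, grip_depth gives the robot as it stands. The module is installed in compiled form; this text tells all that it offers.
- The arm moves only by the tool apply_moves, never from a script. Its argument "series" is text: rows parted by semicolons, each of 5 numbers parted by spaces: the shift along the tool's x, y, z each as a share of 0.3 m, from -1 to 1, then the turn about the tool's z as a share of 2 rad, from -1 to 1, then the gripper's target within -1 to 1 (shut at 1, half-way at 0, fully open at -1). In form: tx ty tz twist gripper; .... A call has 1 to 5 rows; each row shifts and turns the commanded pose from where the row before left it, along the tool's axes as they then stand; what a row does not reach is not made up. A row lasts 1/12 s, in which the tool goes at most 41.7 mm and 7.16 degrees, less where a joint would pass 70% of its speed; a pose out of reach is approached as far as the arm can. A call with a number of a shift or a turn outside -1 to 1 is refused whole. A call with a gripper value outside its range is refused whole. The fingers move at their own pace and stop on an object; "squeeze" is the grip in N (left out, the last holds). Time passes only in rows, so rows that do not move let the fingers close. It gives the time, the measured TCP pose, the force, the opening and the grip force at its end, in the units of the state.
- sense(): the state, without advancing time (a new reading comes with each control period).
- snapshot(name): name is "side" or "top" or "wrist"; returns a dict with "frame" (480x640x3 uint8, blue, green, red), "depth" (480x640 float32, mm along the optical axis (not along the pixel's ray), 0 where there is no reading), "intrinsics" (3x3 intrinsics, pixels), "extrinsics" (4x4, takes a point from camera to world coordinates); the wrist camera has in their place "tool_from_camera" (4x4, takes a point from camera to tool coordinates, whose origin is the TCP and whose axes are the flange's). Camera axes: x right, y down, z forward; pixel columns grow to the right and rows downward; lengths in mm; the calibration is good to about 2 mm. A picture is of the moment at which its call begins: read the wrist's pose just before it.
- hand_in(): hands the job in; it is judged then, once.
The state is a dict: "time": time; "joint_pos": joint angles; "qd": joint speeds; "joint_efforts": joint torques, N m; "tool_pos": TCP position; "tcp_rot": TCP orientation; "ft_force": force on the tool from outside, world axes, zero at the start; "wrist_torque": the same for the moment, N m; "finger_gap": finger opening in mm; "grip_force": force on a finger pad.
Only numpy, scipy, OpenCV 4.12 (cv2) and the standard library are available. Lean on these libraries where they do the work, as an engineer would, in place of code of your own. Each camera call takes 0.05 s, during which the arm holds its last target. There are 200 camera calls.

TASK

Take the spring-loaded centre punch out of the wooden stand, put its nose down the one open bolt hole of the sand-coloured cast cover and press it straight down on the blank beneath until its hidden spring snaps, without ramming it on after the snap. Then set it gently back in the empty bore of the stand, hanging upright on its collar, and leave the other things where they are.

Things in the scene. Friction and masses are not known exactly. Their poses are not given: they have to be found in the camera images.
- punch_grip (a point): Automatic centre punch, nose down in a bore of the stand. Up from its tip: steel nose 8 mm thick with a 6 mm cone; from 44 mm a barrel 17 mm thick; dark collar 26 mm across at 64 to 69 mm; knurled brass grip 17 mm thick at 69 to 124 mm; dark cap 20 mm across up to 132 mm. 0.15 kg. This point: on the axis 95 mm above the tip (nose out); z along the axis, away from the tip.
- punch_tip (a point): The point of the punch's nose, moving with the nose.
- nose (a joint): How far the nose is pushed into the barrel, m: 0 fully out, 0.013 the solid stop. The push needs 2 N at first and rises steadily to about 13 N near 8 mm; by 9 mm the spring snaps: the nose jumps in and the force drops to 3 to 4 N until 13 mm, where the stop is solid and the force shoots up if pushed on. It has snapped once past 10.5 mm. Let go, the nose comes out by itself.
- spot (a point): Centre of the mouth of the open bolt hole, at the upper face of the cover; z up. The hole, 11 mm in diameter, goes straight through the cover, 8 mm thick; the flat steel blank with the drill spot lies 9 to 29 mm below this point (its height is not measured: feel for it).
- jig: Fixed: wooden base 170 x 140 x 18 mm; over it on two packers a sand-coloured cast cover plate 130 x 112 mm, its upper face 56 mm above the base's underside, with a hub 48 mm across and 14 mm high near its middle. Bolt holes at (+-42, +36) mm carry bolts with heads 8.5 mm high; the open one is at (0, -40) mm. The blank is wedged beneath. Origin: centre of the base's underside, z up.
- stand: Fixed wooden block 60 x 150 x 74 mm (x, y, z) with two through bores of 21 mm at y = -40 and +40 mm. Origin: centre of its underside. A tool hangs in a bore with its collar on the block's top; the punch's tip is then 10 mm above the table.
- stand_hole0 (a point): Centre of the mouth of the bore at y = -40 mm of the stand, on its top face, 74 mm above the table.
- stand_hole1 (a point): Centre of the mouth of the bore at y = +40 mm of the stand, on its top face, 74 mm above the table.
- drift: Bystander: solid dark pin drift in the other bore, with the same collar but a thin tapered shank (14 to 11 mm) above it, 99 mm long in all and without a cap. Origin: on its axis 64 mm below its collar's underside, z up.
- bearing: Bystander: bearing ring 48 mm across, 14 mm high, lying on the table between the jig and the stand. Origin: centre of its underside.
- bolt_a: Bystander: loose brass-coloured bolt, 41 mm long, lying on the table near the jig.
- bolt_b: Bystander: another such bolt near the stand.
- gear: Bystander: steel gear 98 mm across lying beyond the jig and the stand, 48 mm high. Origin: centre of its underside.
Things that resemble listed ones, but are neither listed nor needed, are in the scene too. Of the things like the stand, leave any that is yellow; of the rest the smaller one is meant.

How it is judged:
By the outcome, as a careful person would: the job done as asked, in the order asked, and still so for the second after the job is handed in, with the robot touching nothing.
It also fails if it takes over 69 s, if anything falls off the work surface, if the arm or the gripper's body presses on something with over 40 N, if the wrist force passes 120 N, or if a joint passes its speed limit or range.

## Working session

There is one attempt and no reset: what is moved stays moved. The work goes in short steps, Python scripts to look and compute and a tool call to move; the robot and the scene stay as the last step left them, time stands still between calls to the robot, and variables do not carry over. Pictures are saved under pics/ and viewed, at most 10 in all, crops included, and the job is handed in when it is done.

Besides the shell and the picture viewer there is one more tool, called after ">>>" by a JSON object that holds its "fn" and its "kwargs", one argument or row to a line. apply_moves: Moves the arm, as the interface text tells. Its arguments: {"type":"object","properties":{"series":{"type":"string"},"squeeze":{"type":"number"}},"required":["series"]}

```bash
mkdir -p pics; python3 - <<'E'
from bench import *
import cv2,numpy as np
print(sense(),grip_depth)
a=snapshot("top");b=snapshot("side")
for n,s in(("top",a),("side",b)):
    cv2.imwrite(f"pics/{n}.png",s["frame"]);np.savez(n,**s);print(s["intrinsics"],s["extrinsics"])
E
```

```text
{'time': 0.0, 'joint_pos': array([ 6.03667973e+01,  7.51450067e+00,  8.53322159e+01, -1.25104019e-04,
        8.72588628e+01, -4.89182737e+00]), 'qd': array([ 0.00395997,  0.05176157,  0.10097057,  0.08532828,  0.01948544,
       -0.00523279]), 'joint_efforts': array([ 8.42570813e-06, -5.69420421e+01, -5.00546980e+01, -3.46698980e-04,
        1.52079243e-02, -5.22510709e-05]), 'tool_pos': array([250.80754528, 544.45471398, 230.2225951 ]), 'tcp_rot': array([-1.79894795e+02, -8.87876098e-03,  1.55258623e+02]), 'ft_force': array([-0.28987791,  0.79486927, -0.16196977]), 'wrist_torque': array([-0.00199916,  0.00645056, -0.00819208]), 'grip_force': 0.0, 'finger_gap': 85.45447530201065} 18.700000000000003
[[453.51627691   0.         324.52301668]
 [  0.         453.51627691 238.53049479]
 [  0.           0.           1.        ]] [[-2.44867693e-02 -9.91399588e-01  1.28558370e-01  4.11813047e+02]
 [-9.99028803e-01  2.89792258e-02  3.31911850e-02 -5.26842774e+00]
 [-3.66312491e-02 -1.27620770e-01 -9.91146352e-01  9.37099932e+02]
 [ 0.00000000e+00  0.00000000e+00  0.00000000e+00  1.00000000e+00]]
[[526.30973707   0.         329.4181599 ]
 [  0.         526.30973707 237.80416225]
 [  0.           0.           1.        ]] [[-9.96132939e-01 -6.04605100e-02  6.37471141e-02  4.73781650e+02]
 [-8.48287439e-02  4.72947286e-01 -8.76997690e-01  8.07297163e+02]
 [ 2.28747031e-02 -8.79013875e-01 -4.76247159e-01  5.27479709e+02]
 [ 0.00000000e+00  0.00000000e+00  0.00000000e+00  1.00000000e+00]]
```

View pics/top.png

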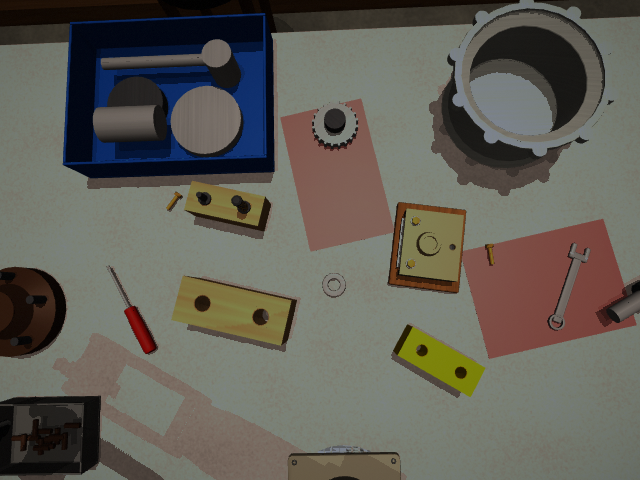

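View pics/side.png

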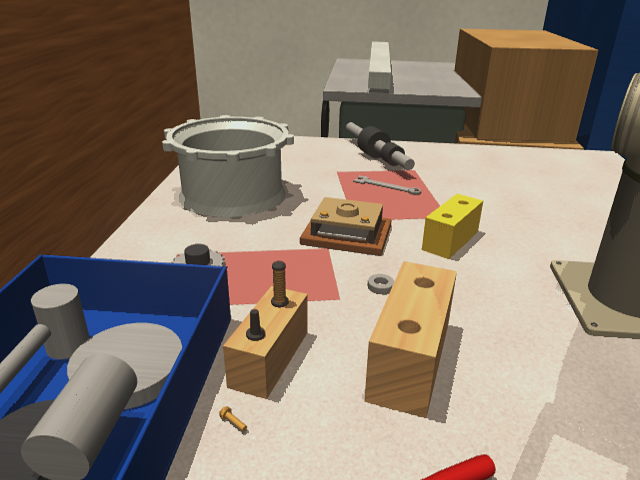

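The top view shows three stand-like blocks. The small wooden one is at (228,206), with the drift at (203,198) and the punch at (241,204). The big wooden one is at (235,310) with empty bores, and a yellow one is at (438,360). The small wooden one is meant, because it is not yellow and is the smaller of the other two. The jig is at (428,247), its hub at (430,243), bolts at (413,221) and (410,264), and the open hole at about (452,247). The side view shows the tall knurled punch at (279,283).

```bash
cat > h.py <<'E'
import numpy as np,cv2
def cloud(s,E=None):
    K=s["intrinsics"];E=s["extrinsics"] if E is None else E;d=s["depth"].astype(float)
    v,u=np.mgrid[:d.shape[0],:d.shape[1]]
    P=np.stack([(u-K[0,2])/K[0,0]*d,(v-K[1,2])/K[1,1]*d,d,np.ones_like(d)],-1)@E.T
    P=P[...,:3];P[d==0]=np.nan;return P
def ray(s,u,v,z,E=None):
    K=s["intrinsics"];E=s["extrinsics"] if E is None else E
    r=E[:3,:3]@[(u-K[0,2])/K[0,0],(v-K[1,2])/K[1,1],1];o=E[:3,3]
    return o+r*(z-o[2])/r[2]
E
python3 - <<'E'
from h import *
s=dict(np.load("top.npz"));P=cloud(s);f=s["frame"]
def rect(u0,u1,v0,v1,zl,zh):
    Q=P[v0:v1,u0:u1].reshape(-1,3);Q=Q[(Q[:,2]>zl)&(Q[:,2]<zh)]
    return cv2.minAreaRect(Q[:,:2].astype(np.float32)),len(Q),np.median(Q[:,2])
print("stand",rect(180,275,175,240,66,82))
print("drift/punch above", rect(180,222,175,240,90,130),rect(222,275,175,240,125,160))
print("punch grip",rect(222,275,175,240,85,125))
print("jig base",rect(380,475,195,300,10,25));print("cover",rect(380,475,195,300,50,60))
print("hub",rect(415,450,225,262,65,75))
print("jig bolts",rect(403,422,212,230,60,70),rect(400,420,255,273,60,70))
c=f[232:262,437:467];g=cv2.cvtColor(c,cv2.COLOR_BGR2GRAY)
print(g[8:24,6:24]);print(np.round(P[240:255,444:460,2][::2,::2]))
a=cv2.resize(f[180:240,180:280],None,fx=5,fy=5);b=cv2.resize(f[200:300,385:470],None,fx=3,fy=3)
o=np.zeros((300,800,3),np.uint8);o[:300,:500]=a;o[:300,510:765]=b;cv2.imwrite("pics/c1.png",o)
E
```

```text
stand (((600.267578125, 218.5506134033203), (151.60256958007812, 60.61807632446289), 75.73696899414062), 2110, np.float64(74.10313946839864))
drift/punch above (((608.7166748046875, 255.9398193359375), (11.241080284118652, 10.616758346557617), 12.930314064025879), 56, np.float64(110.14401666613412)) (((589.9306030273438, 179.48426818847656), (19.038898468017578, 17.90752601623535), 41.95279312133789), 104, np.float64(140.72709761679482))
punch grip (((585.2685546875, 176.02073669433594), (6.768570899963379, 16.025327682495117), 37.057071685791016), 52, np.float64(105.52845720662032))
jig base (((509.2142639160156, -182.90821838378906), (140.9890899658203, 169.92884826660156), 81.18130493164062), 1669, np.float64(17.91571646936825))
cover (((509.2723083496094, -182.99514770507812), (113.21288299560547, 130.42153930664062), 81.28278350830078), 3324, np.float64(56.0971311290437))
hub (((509.9012756347656, -176.1141357421875), (42.64447784423828, 41.537620544433594), 32.09027862548828), 369, np.float64(68.74695774101212))
jig bolts (((555.8002319335938, -151.7977294921875), (14.447504043
[... 1006 characters left out ...]
15 107  97  95 114 115 116 116 116 116 105]
 [117 117 117 117 116 116 116 116 116 115 115 115 116 115 116 116 115  94]
 [116 117 116 116 116 117 116 117 115 115 116 116 115 116 116 116 115  90]
 [117 117 116 117 116 116 116 117 116 116 116 115 116 117 116 116 115  78]
 [117 116 117 116 116 116 115 115 115 116 116 116 115 115 116 116 116  78]
 [117 117 116 116 117 117 116 116 116 116 115 116 115 115 115 115 115  79]]
[[58. 58. 56. 55. 54. 55. 56. nan]
 [56. 53. 57. 55. 53. 55. 56. 57.]
 [56. 60. 57. 55. 52. 58. 57. 57.]
 [55. 55. 58. 30. 28. 54. 57. 58.]
 [57. 56. 55. 28. 29. 48. 54. 56.]
 [56. 59. 55. 57. 54. 55. 55. 58.]
 [57. 54. 57. 55. 58. 57. 57. 57.]
 [55. 56. 58. 57. 55. 56. 57. 59.]]
```

View pics/c1.png

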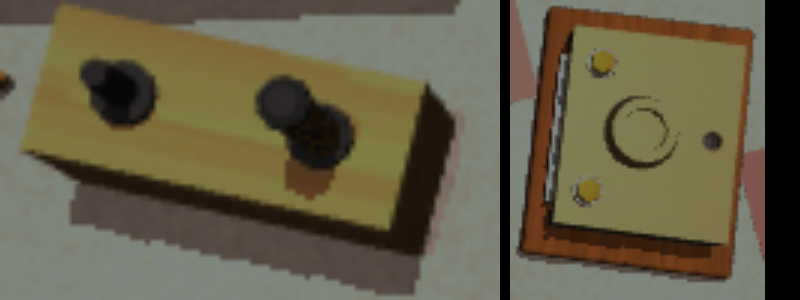

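The crop shows the drift on the left of the small stand and the capped, knurled punch on the right, over the bore with its collar. On the jig, the only hole without a bolt is at crop (712,141). The measured sizes agree with those given. The punch axis is at about (590,180) and the hole at about (503,-222). Next I move above the punch.

>>> {"fn": "apply_moves", "kwargs": {
  "series": "-0.118 -0.048 0 0 -1;-0.118 -0.048 0 0 -1;-0.118 -0.048 0 0 -1;-0.118 -0.048 0 0 -1;-0.118 -0.048 0 0 -1"
}}

```text
time: 0.52
tool_pos: [382.3, 403.9, 230.8]
tcp_rot: [-180.0, -0.0, 155.3]
ft_force: [-0.1, 0.4, 0.2]
finger_gap: 85.4
grip_force: 0.0
```

>>> {"fn": "apply_moves", "kwargs": {
  "series": "-0.118 -0.048 0 0 -1;-0.118 -0.048 0 0 -1;-0.118 -0.048 0 0 -1;-0.118 -0.048 0 0 -1;-0.118 -0.048 0 0 -1"
}}

```text
time: 0.93
tool_pos: [513.1, 264.3, 230.9]
tcp_rot: [-180.0, -0.0, 155.3]
ft_force: [-1.5, 0.9, -0.1]
finger_gap: 85.7
grip_force: 0.0
```

>>> {"fn": "apply_moves", "kwargs": {
  "series": "-0.118 -0.048 0 0 -1;-0.118 -0.048 0 0 -1;-0.118 -0.048 0 0 -1;0 0 0 0.0625 -1;0 0 0 0.0625 -1"
}}

```text
time: 1.35
tool_pos: [591.7, 179.8, 230.2]
tcp_rot: [-179.9, -0.0, 140.4]
ft_force: [-0.3, 0.0, -0.5]
finger_gap: 85.3
grip_force: 0.0
```

>>> {"fn": "apply_moves", "kwargs": {
  "series": "0 0 0 0.0625 -1;0 0 0 0.0625 -1;0 0 0 0.0625 -1;0 0 0 0.0625 -1;0 0 0 0.0625 -1"
}}

```text
time: 1.77
tool_pos: [590.4, 182.2, 230.6]
tcp_rot: [-179.9, -0.0, 104.8]
ft_force: [-0.1, 0.2, 0.3]
finger_gap: 85.3
grip_force: 0.0
```

>>> {"fn": "apply_moves", "kwargs": {
  "series": "0 0 0 0.0625 -1;0 0 0 0.0625 -1;0 0 0 0.0625 -1;0 0 0 0.0625 -1;0 0 0 0 -1"
}}

```text
time: 2.18
tool_pos: [590.4, 182.3, 230.7]
tcp_rot: [-179.9, 0.0, 76.1]
ft_force: [-0.3, 0.9, -0.3]
finger_gap: 85.1
grip_force: 0.0
```

```bash
cat >> h.py <<'E'
def wrist():
    from bench import sense,snapshot
    from scipy.spatial.transform import Rotation as R
    q=sense();s=snapshot("wrist");T=np.eye(4);T[:3,:3]=R.from_euler("xyz",q["tcp_rot"],degrees=True).as_matrix();T[:3,3]=q["tool_pos"]
    return q,s,T@s["tool_from_camera"]
E
python3 - <<'E'
from h import *
q,s,E=wrist();P=cloud(s,E);cv2.imwrite("pics/w1.png",s["frame"])
print(q["tool_pos"],s["tool_from_camera"].round(2))
Z=P[...,2]
for zl,zh in((136,150),(70,78),(100,130)):
    m=((Z>zl)&(Z<zh)&(np.hypot(P[...,0]-590,P[...,1]-180)<(40 if zl>90 else 200)))
    Q=P[m];print(zl,len(Q),cv2.minAreaRect(Q[:,:2].astype(np.float32)) if len(Q)>5 else 0,np.argwhere(m).mean(0) if len(Q) else 0,np.median(Q[:,2]))
E
```

```text
[590.39687393 182.25239261 230.69946921] [[  -0.     -0.96   -0.28   69.87]
 [   1.     -0.     -0.     -0.75]
 [   0.     -0.28    0.96 -143.41]
 [   0.      0.      0.      1.  ]]
136 561 ((589.1282958984375, 179.60125732421875), (19.238704681396484, 19.12236785888672), 29.2255916595459) [250.97504456 318.95365419] 142.0329649005257
70 11557 ((595.4230346679688, 233.47032165527344), (369.6072998046875, 213.90956115722656), 2.6597745418548584) [178.12122523 316.80513974] 74.9296272396441
100 180 ((589.911865234375, 184.0605010986328), (7.454562664031982, 17.102886199951172), 81.79020690917969) [234.43333333 318.89444444] 115.60071662709834
```

View pics/w1.png

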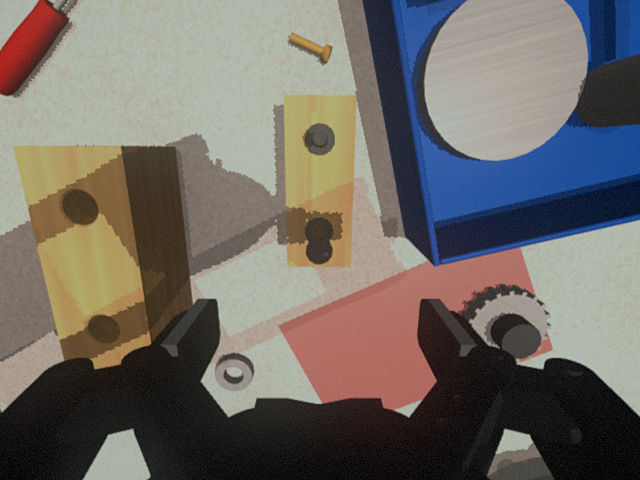

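The wrist view shows the punch cap at (319,250) and its collar at (319,230), centred between the fingers. The drift is at (319,138), out of the way. Next I descend and grip.

>>> {"fn": "apply_moves", "kwargs": {
  "series": "-0.0093 -0.0015 0.1 0 -1;0 0 0.12 0 -1;0 0 0.12 0 -1;0 0 0.09 0 -1;0 0 0.051 0 -1",
  "squeeze": 70
}}

```text
time: 2.65
tool_pos: [586.7, 179.1, 82.0]
tcp_rot: [-179.7, 0.2, 76.8]
ft_force: [-0.3, 0.1, 0.0]
finger_gap: 85.0
grip_force: 0.0
```

>>> {"fn": "apply_moves", "kwargs": {
  "series": "0 0 0 0 -1;0 0 0 0 0.3;0 0 0 0 0.5;0 0 0 0 1;0 0 0 0 1"
}}

```text
time: 3.07
tool_pos: [591.0, 180.1, 89.2]
tcp_rot: [179.8, -0.1, 76.5]
ft_force: [0.1, -0.3, -0.3]
finger_gap: 38.2
grip_force: 0.0
```

>>> {"fn": "apply_moves", "kwargs": {
  "series": "0 0 0 0 1;0 0 0 0 1;0 0 0 0 1;0 0 0 0 1;0 0 0 0 1"
}}

```text
time: 3.48
tool_pos: [590.3, 179.9, 88.4]
tcp_rot: [179.9, -0.0, 76.5]
ft_force: [-1.8, -0.5, 5.3]
finger_gap: 15.7
grip_force: 67.9
```

>>> {"fn": "apply_moves", "kwargs": {
  "series": "0 0 -0.03 0 1;0 0 -0.06 0 1;0 0 -0.1 0 1;0 0 -0.1 0 1;0 0 -0.06 0 1"
}}

```text
time: 3.9
tool_pos: [590.5, 179.9, 196.0]
tcp_rot: [179.8, -0.1, 76.5]
ft_force: [0.7, 0.1, -0.6]
finger_gap: 15.4
grip_force: 68.7
```

>>> {"fn": "apply_moves", "kwargs": {
  "series": "0 0 0 0 1;0 0 0 0 1;0 0 0 0 1"
}}

```text
time: 4.15
tool_pos: [588.9, 179.6, 190.8]
tcp_rot: [-179.9, 0.0, 76.5]
ft_force: [-0.6, -0.9, -1.3]
finger_gap: 15.4
grip_force: 68.7
```

```bash
python3 - <<'E'
from h import *
from bench import snapshot
q,s,E=wrist();cv2.imwrite("pics/w2.png",s["frame"])
b=snapshot("side");cv2.imwrite("pics/s2.png",np.vstack([cv2.resize(b["frame"][120:320,150:400],None,fx=2.4,fy=2.4)]))
print(q["tool_pos"],q["tcp_rot"],q["ft_force"])
E
```

```text
[588.92669704 179.55944059 190.78707149] [-1.79911715e+02  4.35820049e-02  7.64806549e+01] [-0.56749985 -0.91684089 -1.31513741]
```

View pics/s2.png

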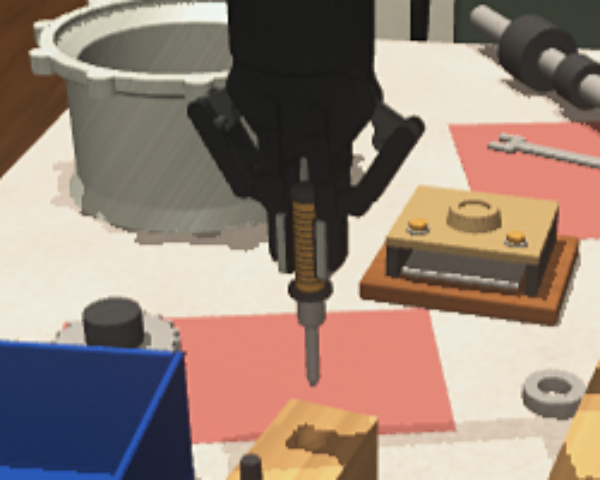

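The side crop shows the punch held upright, with its tip at crop (313,384), clear of the stand. Next I check the wrist view for the tip.

View pics/w2.png

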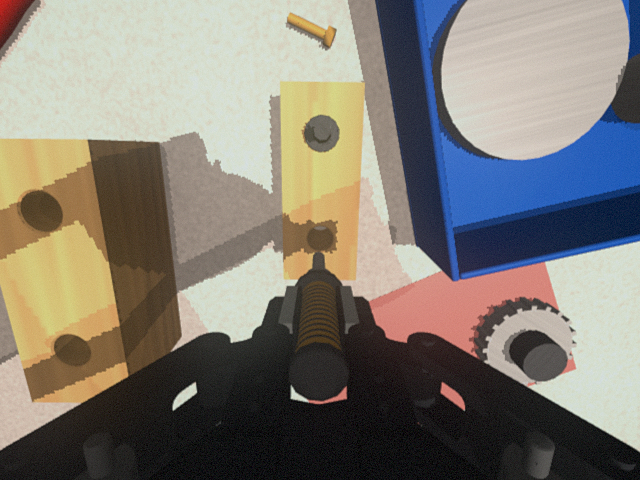

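The wrist view shows the tip at (318,253) and the empty bore at (320,237). Next I move over the jig.

>>> {"fn": "apply_moves", "kwargs": {
  "series": "-0.06 0.003 0 0 1;-0.12 0.003 0 0 1;-0.12 0.003 0 0 1;-0.12 0.003 0 0 1;-0.12 0.003 0 0 1"
}}

```text
time: 4.67
tool_pos: [554.5, 20.0, 190.1]
tcp_rot: [-179.8, 0.0, 76.5]
ft_force: [0.9, -0.5, -1.3]
finger_gap: 15.7
grip_force: 68.6
```

>>> {"fn": "apply_moves", "kwargs": {
  "series": "-0.12 0.003 0 0 1;-0.12 0.003 0 0 1;-0.12 0.003 0 0 1;-0.12 0.003 0 0 1;-0.12 0.003 0 0 1"
}}

```text
time: 5.08
tool_pos: [516.8, -156.2, 190.4]
tcp_rot: [-179.9, -0.0, 76.5]
ft_force: [0.9, 0.2, -1.5]
finger_gap: 15.4
grip_force: 68.6
```

>>> {"fn": "apply_moves", "kwargs": {
  "series": "-0.12 0.003 0 0 1;-0.08 0.003 0 0 1;-0.03 0 0 0 1;0 0 0.1 0 1;0 0 0.04 0 1"
}}

```text
time: 5.5
tool_pos: [502.5, -222.1, 146.5]
tcp_rot: [-179.8, -0.1, 76.4]
ft_force: [-0.2, 0.7, -3.1]
finger_gap: 15.4
grip_force: 68.7
```

>>> {"fn": "apply_moves", "kwargs": {
  "series": "0 0 0 0 1;0 0 0 0 1;0 0 0 0 1;0 0 0 0 1"
}}

```text
time: 5.83
tool_pos: [504.9, -222.1, 151.3]
tcp_rot: [179.9, 0.0, 76.5]
ft_force: [0.3, 0.4, -1.5]
finger_gap: 15.7
grip_force: 68.7
```

```bash
python3 - <<'E'
from h import *
q,s,E=wrist();f=s["frame"]
print(q["tool_pos"],q["tcp_rot"],q["ft_force"])
cv2.imwrite("pics/w3.png",cv2.resize(f[130:330,220:420],None,fx=3,fy=3,interpolation=cv2.INTER_NEAREST))
Ei=np.linalg.inv(E);K=s["intrinsics"]
for p in([503.2,-222.5,56],):
    c=Ei@[*p,1];print((K@c[:3])[:2]/c[2])
E
```

```text
[ 504.91771959 -222.07422835  151.26626562] [1.79905609e+02 2.25682369e-02 7.65434586e+01] [ 0.3108725   0.44303778 -1.46001793]
[316.99979319 246.81464941]
```

View pics/w3.png

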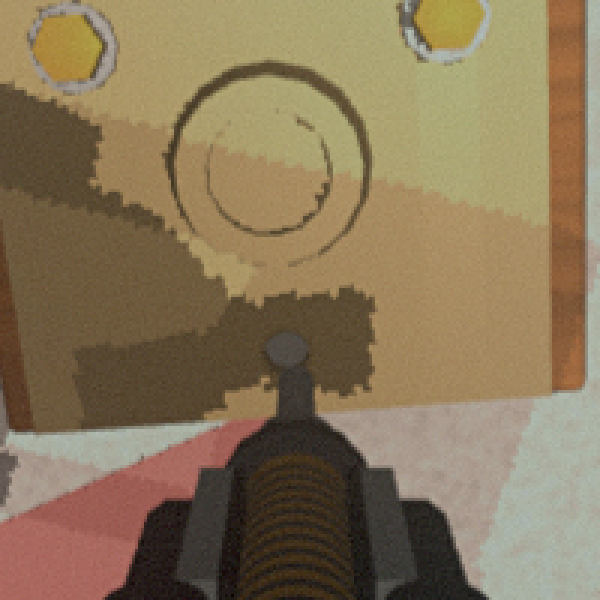

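The crop shows the hole at (287,351), which is pixel (315.7,247). The nose tip overlaps its lower edge at about crop (295,361).

```bash
python3 - <<'E'
from h import *
q,s,E=wrist();f=s["frame"];cv2.imwrite("pics/w4.png",f)
K=s["intrinsics"];print(q["tool_pos"],K[0,0])
C=np.linalg.inv(s["tool_from_camera"])
for z in(70,74,78.4,82):
    c=C@[0,0,z,1];print(z,(K@c[:3])[:2]/c[2],c[2])
print("hole",ray(s,315.7,247,56,E))
hsv=cv2.cvtColor(f,cv2.COLOR_BGR2HSV)
print("sat");print(hsv[238:268,306:328,1][::1]);print("gray");print(cv2.cvtColor(f,cv2.COLOR_BGR2GRAY)[238:268,306:328])
E
```

```text
[ 504.93706861 -222.22979256  151.39143366] 335.65724510650455
70 [319.44153237 256.42679091] 224.40686793493148
74 [319.42247537 254.59524088] 228.25140692501873
78.4 [319.40224066 252.65050212] 232.48039981411466
82 [319.38622452 251.11120629] 235.94048490519316
hole [ 502.26312812 -222.62522242   56.        ]
sat
[[107 108 117 125 118 127 101 120 113 108 125 118 109 112 113 119 117 115
  120 119 112 117]
 [112 127 110 109 117 116 113 116 124 124 116 108 121 115 114 105 105 126
  113 120 107 110]
 [112 126 101 126 118 124  96  96  65  76  86  98 103 114 138 117 130 110
  112 102 114 110]
 [127 104 122 120  98  70  77  53  37  50  54  50  52  68 103 117 129 110
  110 111 109 106]
 [117 116 129  97  65  47  34  27  47  50  37  40  39  47  58  96 119 107
  122 116 107 111]
 [107 115 106  61  32  51  40  31  32  49  44  47  38  52  40  65 126 120
  116 111 115 115]
 [ 98 110  81  34  39  40  44  44  39  41  54  54  43  49  32  53 110 102
  109 120 122 119]
 [124 107  83  49  36  38  26  38  38  46  40  43  34  47  40  55  82 114
  126 115 109 107]
 [100 108  72  35  33  34  39  43  39 
[... 4104 characters left out ...]
4  57  58  60  60  63  51  53
   79 138 125  83]
 [132 133 128 134 132 133 103  55  56  60  59  62  52  60  57  57  60  55
   73 135 132 109]
 [129 129 130 132 132 130  98  59  47  57  59  54  49  56  61  54  55  47
   81 136 135 129]
 [128 131 130 132 130 130  99  49  59  53  61  52  62  59  56  58  58  58
   80 125 136 134]
 [133 132 128 131 130 126  84  57  49  56  56  54  58  63  59  55  57  49
   67 117 133 133]
 [127 130 129 132 132 125  84  53  53  56  55  59  61  55  62  56  55  54
   69 114 131 132]
 [125 129 130 129 128 126  84  51  55  55  58  55  50  54  55  59  55  52
   69 118 130 131]
 [128 132 128 137 133 121  69  51  55  51  56  54  51  53  54  55  53  54
   73 118 145 143]]
```

```bash
python3 - <<'E'
from h import *
q,s,E=wrist();T=E@np.linalg.inv(s["tool_from_camera"])
h=ray(s,315.3,246.8,56,E)
for zt in(71,73,75):
    t=ray(s,318.2,252.4,zt,E);print(h,t,"tool shift",T[:3,:3].T@(h-t)/300, q["tool_pos"])
E
```

```text
[ 501.95456976 -222.47562271   56.        ] [ 504.10809386 -222.61401542   71.        ] tool shift [-0.00119758 -0.00718553  0.04998676] [ 504.87447733 -222.32163365  151.31766608]
[ 501.95456976 -222.47562271   56.        ] [ 504.25170815 -222.00105383   73.        ] tool shift [-0.00329256 -0.00718794  0.05665455] [ 504.87447733 -222.32163365  151.31766608]
[ 501.95456976 -222.47562271   56.        ] [ 504.39532243 -221.38809223   75.        ] tool shift [-0.00538754 -0.00719036  0.06332233] [ 504.87447733 -222.32163365  151.31766608]
```

>>> {"fn": "apply_moves", "kwargs": {
  "series": "-0.0033 -0.0072 0 0 1;0 0 0.02 0 1;0 0 0.02 0 1;0 0 0 0 1;0 0 0 0 1"
}}

```text
time: 6.4
tool_pos: [501.0, -222.5, 136.9]
tcp_rot: [-179.9, -0.0, 76.5]
ft_force: [-0.4, -0.5, -2.4]
finger_gap: 15.6
grip_force: 68.7
```

```bash
python3 - <<'E'
from h import *
q,s,E=wrist();f=s["frame"]
print(q["tool_pos"],q["ft_force"])
cv2.imwrite("pics/w5.png",cv2.resize(f[215:275,285:350],None,fx=9,fy=9,interpolation=cv2.INTER_NEAREST))
E
```

```text
[ 501.00956591 -222.54165102  136.94415771] [-0.38453765 -0.47848912 -2.38312896]
```

View pics/w5.png

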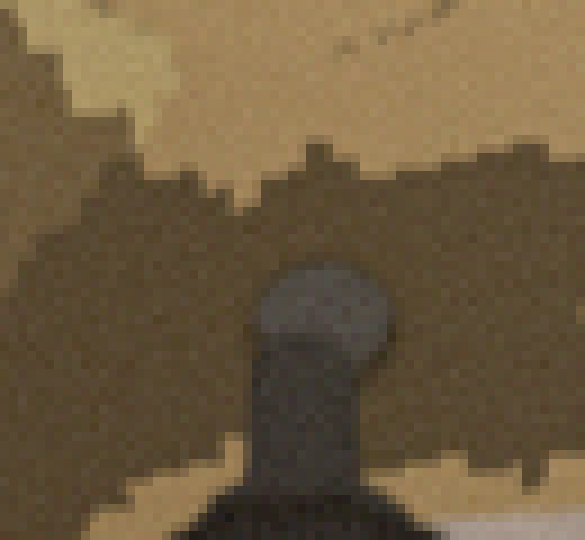

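The crop shows the hole centred at (327,327) and the tip at about (304,330), so the tip is roughly 1.7 mm low in tool y. The arm may still be settling, so I'll wait and read again.

>>> {"fn": "apply_moves", "kwargs": {
  "series": "0 0 0 0 1;0 0 0 0 1;0 0 0 0 1;0 0 0 0 1;0 0 0 0 1"
}}

```text
time: 6.87
tool_pos: [501.8, -222.9, 138.1]
tcp_rot: [180.0, 0.0, 76.5]
ft_force: [0.4, 0.3, -1.5]
finger_gap: 15.7
grip_force: 68.7
```

>>> {"fn": "apply_moves", "kwargs": {
  "series": "0 0 0 0 1;0 0 0 0 1"
}}

```text
time: 7.03
tool_pos: [501.7, -222.9, 138.0]
tcp_rot: [180.0, 0.0, 76.5]
ft_force: [-0.9, -0.5, -1.0]
finger_gap: 15.8
grip_force: 68.7
```

>>> {"fn": "apply_moves", "kwargs": {
  "series": "0 0 0 0 1;0 0 0 0 1"
}}

```text
time: 7.2
tool_pos: [501.7, -222.9, 138.0]
tcp_rot: [180.0, 0.0, 76.5]
ft_force: [0.0, 0.1, -0.7]
finger_gap: 15.5
grip_force: 68.7
```

>>> {"fn": "apply_moves", "kwargs": {
  "series": "-0.001 0.0035 0 0 1;0 0 0 0 1;0 0 0 0 1;0 0 0 0 1;0 0 0 0 1"
}}

```text
time: 7.62
tool_pos: [502.6, -223.4, 138.0]
tcp_rot: [-180.0, -0.0, 76.5]
ft_force: [0.6, -0.1, -0.8]
finger_gap: 15.6
grip_force: 68.7
```

>>> {"fn": "apply_moves", "kwargs": {
  "series": "0 0 0 0 1;0 0 0 0 1;0 0 0 0 1"
}}

```text
time: 7.87
tool_pos: [502.6, -223.4, 138.0]
tcp_rot: [180.0, 0.0, 76.5]
ft_force: [0.1, -0.1, -1.3]
finger_gap: 14.9
grip_force: 68.7
```

```bash
python3 - <<'E'
from h import *
fs=[];
for i in range(4): q,s,E=wrist();fs.append(s["frame"].astype(float))
f=np.mean(fs,0).astype(np.uint8);print(q["tool_pos"])
S=cv2.cvtColor(f,cv2.COLOR_BGR2HSV)[...,1];g=cv2.cvtColor(f,cv2.COLOR_BGR2GRAY)
for v in range(242,270): 
    c=np.where(S[v,305:335]<80)[0]+305
    d=np.where((S[v,305:335]<80)&(g[v,305:335]<66))[0]+305
    print(v,(c.min(),c.max()) if len(c) else '',(d.min(),d.max()) if len(d) else '')
E
```

```text
[ 502.64247365 -223.4089329   137.99707119]
242  
243 (np.int64(316), np.int64(319)) 
244 (np.int64(314), np.int64(322)) 
245 (np.int64(312), np.int64(323)) 
246 (np.int64(312), np.int64(324)) 
247 (np.int64(311), np.int64(324)) 
248 (np.int64(311), np.int64(325)) 
249 (np.int64(311), np.int64(325)) 
250 (np.int64(311), np.int64(325)) (np.int64(311), np.int64(325))
251 (np.int64(311), np.int64(324)) (np.int64(311), np.int64(311))
252 (np.int64(312), np.int64(323)) (np.int64(312), np.int64(321))
253 (np.int64(313), np.int64(323)) (np.int64(313), np.int64(323))
254 (np.int64(314), np.int64(322)) (np.int64(314), np.int64(322))
255 (np.int64(313), np.int64(323)) (np.int64(313), np.int64(323))
256 (np.int64(313), np.int64(323)) (np.int64(313), np.int64(323))
257 (np.int64(313), np.int64(324)) (np.int64(313), np.int64(324))
258 (np.int64(313), np.int64(323)) (np.int64(313), np.int64(323))
259 (np.int64(313), np.int64(323)) (np.int64(313), np.int64(323))
260 (np.int64(313), np.int64(324)) (np.int64(313), np.int64(324))
261 (np.int64(313), np.int64(323)) (np.int64(313), np.int64(323))
262 (np.int64(313), np.int64(324)) (np.int64(313), np.int64(324))
263 (np.int64(313), np.int64(324)) (np.int64(313), np.int64(324))
264 (np.int64(313), np.int64(324)) (np.int64(313), np.int64(324))
265 (np.int64(313), np.int64(324)) (np.int64(313), np.int64(324))
266 (np.int64(313), np.int64(324)) (np.int64(313), np.int64(324))
267 (np.int64(313), np.int64(324)) (np.int64(313), np.int64(324))
268 (np.int64(312), np.int64(324)) (np.int64(312), np.int64(324))
269 (np.int64(311), np.int64(325)) (np.int64(311), np.int64(325))
```

The nose is at column 318.3 and the hole at 318.0. Along the rows they are within about 0.4 mm. Next I lower into the hole.

>>> {"fn": "apply_moves", "kwargs": {
  "series": "0.001 0 0 0 1;0 0 0.007 0 1;0 0 0.007 0 1;0 0 0.007 0 1;0 0 0.007 0 1"
}}

```text
time: 8.48
tool_pos: [502.6, -223.0, 129.2]
tcp_rot: [-180.0, -0.0, 76.5]
ft_force: [0.2, 0.3, -0.9]
finger_gap: 15.3
grip_force: 68.7
```

>>> {"fn": "apply_moves", "kwargs": {
  "series": "0 0 0 0 1;0 0 0 0 1;0 0 0 0 1;0 0 0.003 0 1;0 0 0.003 0 1"
}}

```text
time: 8.9
tool_pos: [502.8, -223.2, 127.9]
tcp_rot: [180.0, 0.0, 76.5]
ft_force: [-0.5, 0.6, -1.2]
finger_gap: 15.3
grip_force: 68.7
```

>>> {"fn": "apply_moves", "kwargs": {
  "series": "0 0 0.003 0 1;0 0 0.003 0 1;0 0 0 0 1"
}}

```text
time: 9.15
tool_pos: [502.6, -223.0, 125.7]
tcp_rot: [-180.0, -0.0, 76.5]
ft_force: [-0.3, -0.3, -1.1]
finger_gap: 15.3
grip_force: 68.7
```

The tip is about 9 mm inside the hole with no force. I'll feel for the blank.

>>> {"fn": "apply_moves", "kwargs": {
  "series": "0 0 0.003 0 1;0 0 0.003 0 1;0 0 0.003 0 1;0 0 0 0 1"
}}

```text
time: 9.48
tool_pos: [502.6, -223.0, 123.0]
tcp_rot: [-180.0, -0.0, 76.5]
ft_force: [0.5, 0.5, -1.9]
finger_gap: 15.7
grip_force: 68.7
```

>>> {"fn": "apply_moves", "kwargs": {
  "series": "0 0 0.003 0 1;0 0 0.003 0 1;0 0 0.003 0 1;0 0 0 0 1"
}}

```text
time: 9.82
tool_pos: [502.6, -223.0, 120.3]
tcp_rot: [-180.0, -0.0, 76.5]
ft_force: [-0.3, -0.5, -2.0]
finger_gap: 15.7
grip_force: 68.7
```

>>> {"fn": "apply_moves", "kwargs": {
  "series": "0 0 0.003 0 1;0 0 0.003 0 1;0 0 0 0 1"
}}

```text
time: 10.07
tool_pos: [502.6, -223.0, 118.6]
tcp_rot: [-180.0, -0.0, 76.5]
ft_force: [0.4, 0.7, -1.4]
finger_gap: 15.2
grip_force: 68.7
```

>>> {"fn": "apply_moves", "kwargs": {
  "series": "0 0 0.003 0 1;0 0 0.003 0 1;0 0 0.003 0 1;0 0 0 0 1"
}}

```text
time: 10.4
tool_pos: [502.5, -223.0, 115.8]
tcp_rot: [-180.0, -0.0, 76.5]
ft_force: [0.5, 0.2, -1.4]
finger_gap: 15.6
grip_force: 68.7
```

>>> {"fn": "apply_moves", "kwargs": {
  "series": "0 0 0.003 0 1;0 0 0.003 0 1;0 0 0 0 1"
}}

```text
time: 10.65
tool_pos: [502.6, -223.1, 114.1]
tcp_rot: [-180.0, -0.0, 76.5]
ft_force: [0.5, -0.5, -0.8]
finger_gap: 15.4
grip_force: 68.7
```

>>> {"fn": "apply_moves", "kwargs": {
  "series": "0 0 0.003 0 1;0 0 0.003 0 1;0 0 0.003 0 1;0 0 0 0 1"
}}

```text
time: 10.98
tool_pos: [502.6, -223.0, 111.3]
tcp_rot: [-180.0, -0.0, 76.5]
ft_force: [0.1, -0.7, -1.7]
finger_gap: 14.9
grip_force: 68.7
```

>>> {"fn": "apply_moves", "kwargs": {
  "series": "0 0 0.003 0 1;0 0 0.003 0 1;0 0 0 0 1"
}}

```text
time: 11.23
tool_pos: [502.6, -223.0, 109.6]
tcp_rot: [-180.0, -0.0, 76.5]
ft_force: [-0.5, -0.3, -1.6]
finger_gap: 15.2
grip_force: 68.7
```

>>> {"fn": "apply_moves", "kwargs": {
  "series": "0 0 0.003 0 1;0 0 0.003 0 1;0 0 0 0 1"
}}

```text
time: 11.48
tool_pos: [502.6, -223.1, 107.8]
tcp_rot: [-180.0, -0.0, 76.5]
ft_force: [-0.5, 0.5, -2.4]
finger_gap: 15.5
grip_force: 68.7
```

>>> {"fn": "apply_moves", "kwargs": {
  "series": "0 0 0.003 0 1;0 0 0.003 0 1;0 0 0 0 1"
}}

```text
time: 11.73
tool_pos: [502.8, -223.2, 106.4]
tcp_rot: [180.0, 0.0, 76.5]
ft_force: [-0.4, 0.1, 2.8]
finger_gap: 15.2
grip_force: 69.0
```

Contact is at a TCP height of about 107.5. Now I press slowly.

>>> {"fn": "apply_moves", "kwargs": {
  "series": "0 0 0.003 0 1;0 0 0.003 0 1;0 0 0 0 1"
}}

```text
time: 11.98
tool_pos: [502.9, -223.2, 104.7]
tcp_rot: [180.0, 0.0, 76.5]
ft_force: [-1.6, 0.5, 5.2]
finger_gap: 15.2
grip_force: 69.2
```

>>> {"fn": "apply_moves", "kwargs": {
  "series": "0 0 0.003 0 1;0 0 0.003 0 1;0 0 0 0 1;0 0 0 0 1"
}}

```text
time: 12.32
tool_pos: [503.0, -223.3, 103.2]
tcp_rot: [180.0, 0.0, 76.5]
ft_force: [-1.4, 1.1, 5.8]
finger_gap: 15.6
grip_force: 69.4
```

>>> {"fn": "apply_moves", "kwargs": {
  "series": "0 0 0.003 0 1;0 0 0.003 0 1;0 0 0 0 1;0 0 0 0 1"
}}

```text
time: 12.65
tool_pos: [503.1, -223.3, 101.7]
tcp_rot: [179.9, 0.0, 76.5]
ft_force: [-3.4, 1.4, 9.1]
finger_gap: 15.4
grip_force: 69.6
```

>>> {"fn": "apply_moves", "kwargs": {
  "series": "0 0 0.003 0 1;0 0 0 0 1;0 0 0 0 1;0 0 0 0 1"
}}

```text
time: 12.98
tool_pos: [503.1, -223.4, 100.9]
tcp_rot: [179.9, 0.0, 76.5]
ft_force: [-3.3, 1.9, 9.5]
finger_gap: 15.5
grip_force: 69.7
```

>>> {"fn": "apply_moves", "kwargs": {
  "series": "0 0 0.002 0 1;0 0 0.002 0 1;0 0 0 0 1;0 0 0 0 1"
}}

```text
time: 13.32
tool_pos: [503.2, -223.4, 99.9]
tcp_rot: [179.9, 0.0, 76.5]
ft_force: [-3.9, 1.2, 10.9]
finger_gap: 15.3
grip_force: 69.8
```

>>> {"fn": "apply_moves", "kwargs": {
  "series": "0 0 0.002 0 1;0 0 0 0 1;0 0 0 0 1"
}}

```text
time: 13.57
tool_pos: [503.2, -223.4, 99.4]
tcp_rot: [179.9, 0.0, 76.5]
ft_force: [-3.7, 2.4, 10.9]
finger_gap: 15.3
grip_force: 69.9
```

>>> {"fn": "apply_moves", "kwargs": {
  "series": "0 0 0.002 0 1;0 0 0 0 1;0 0 0 0 1"
}}

```text
time: 13.82
tool_pos: [503.2, -223.5, 98.9]
tcp_rot: [179.9, 0.0, 76.5]
ft_force: [-3.1, 1.6, 12.6]
finger_gap: 15.5
grip_force: 70.0
```

>>> {"fn": "apply_moves", "kwargs": {
  "series": "0 0 0.002 0 1;0 0 0 0 1;0 0 0 0 1"
}}

```text
time: 14.07
tool_pos: [503.2, -223.4, 98.3]
tcp_rot: [179.9, 0.0, 76.5]
ft_force: [-3.8, 1.4, 12.7]
finger_gap: 15.3
grip_force: 70.0
```

>>> {"fn": "apply_moves", "kwargs": {
  "series": "0 0 0.0015 0 1;0 0 0 0 1;0 0 0 0 1"
}}

```text
time: 14.32
tool_pos: [503.2, -223.5, 97.9]
tcp_rot: [179.9, 0.0, 76.5]
ft_force: [-3.1, 1.5, 12.6]
finger_gap: 15.1
grip_force: 70.0
```

>>> {"fn": "apply_moves", "kwargs": {
  "series": "0 0 0.0015 0 1;0 0 0 0 1;0 0 0 0 1"
}}

```text
time: 14.57
tool_pos: [503.2, -223.4, 97.4]
tcp_rot: [179.9, 0.0, 76.5]
ft_force: [-3.9, 1.3, 11.4]
finger_gap: 15.2
grip_force: 70.0
```

>>> {"fn": "apply_moves", "kwargs": {
  "series": "0 0 0.0015 0 1;0 0 0 0 1;0 0 0 0 1"
}}

```text
time: 14.82
tool_pos: [503.2, -223.4, 96.7]
tcp_rot: [179.9, 0.0, 76.5]
ft_force: [-2.7, 1.0, 10.2]
finger_gap: 15.6
grip_force: 70.0
```

>>> {"fn": "apply_moves", "kwargs": {
  "series": "0 0 0.001 0 1;0 0 0 0 1;0 0 0 0 1"
}}

```text
time: 15.07
tool_pos: [503.1, -223.3, 96.1]
tcp_rot: [179.9, 0.0, 76.5]
ft_force: [-1.8, 1.7, 8.3]
finger_gap: 15.5
grip_force: 69.8
```

>>> {"fn": "apply_moves", "kwargs": {
  "series": "0 0 0.001 0 1;0 0 0 0 1;0 0 0 0 1"
}}

```text
time: 15.32
tool_pos: [502.9, -223.2, 95.2]
tcp_rot: [180.0, 0.0, 76.5]
ft_force: [-0.6, 0.2, 3.3]
finger_gap: 15.4
grip_force: 69.2
```

>>> {"fn": "apply_moves", "kwargs": {
  "series": "0 0 0.0005 0 1;0 0 0 0 1;0 0 0 0 1"
}}

```text
time: 15.57
tool_pos: [502.8, -223.2, 94.7]
tcp_rot: [180.0, 0.0, 76.5]
ft_force: [0.3, -0.0, 3.2]
finger_gap: 15.5
grip_force: 69.1
```

The force peaked at about 14 N net and then dropped to a plateau of about 4 N, so the spring has snapped with roughly 12 mm of travel. Next I withdraw straight up and return to the stand.

>>> {"fn": "apply_moves", "kwargs": {
  "series": "0 0 -0.015 0 1;0 0 -0.03 0 1;0 0 -0.04 0 1;0 0 -0.06 0 1;0 0 -0.08 0 1"
}}

```text
time: 15.98
tool_pos: [501.1, -222.2, 161.1]
tcp_rot: [-179.7, -0.1, 76.5]
ft_force: [-1.0, 0.7, -1.1]
finger_gap: 15.6
grip_force: 69.0
```

>>> {"fn": "apply_moves", "kwargs": {
  "series": "0 0 -0.08 0 1;0 0 -0.02 0 1;0 0 0 0 1;0 0 0 0 1;0 0 0 0 1"
}}

```text
time: 16.4
tool_pos: [501.7, -222.6, 190.2]
tcp_rot: [-179.8, -0.0, 76.5]
ft_force: [-0.2, 0.3, -1.5]
finger_gap: 15.6
grip_force: 69.0
```

>>> {"fn": "apply_moves", "kwargs": {
  "series": "0 0 0 0 1;0 0 0 0 1"
}}

```text
time: 16.57
tool_pos: [501.9, -222.7, 190.5]
tcp_rot: [-179.8, -0.0, 76.5]
ft_force: [0.3, 0.2, -0.7]
finger_gap: 15.4
grip_force: 69.0
```

>>> {"fn": "apply_moves", "kwargs": {
  "series": "0.06 -0.002 0 0 1;0.12 -0.002 0 0 1;0.12 -0.002 0 0 1;0.12 -0.002 0 0 1;0.12 -0.002 0 0 1"
}}

```text
time: 16.98
tool_pos: [537.3, -63.4, 191.4]
tcp_rot: [-179.9, 0.0, 76.4]
ft_force: [0.3, 0.1, -0.8]
finger_gap: 15.3
grip_force: 69.0
```

>>> {"fn": "apply_moves", "kwargs": {
  "series": "0.12 -0.002 0 0 1;0.12 -0.002 0 0 1;0.12 -0.002 0 0 1;0.12 -0.002 0 0 1;0.12 -0.002 0 0 1"
}}

```text
time: 17.4
tool_pos: [576.5, 112.6, 191.4]
tcp_rot: [-179.9, 0.0, 76.5]
ft_force: [0.3, 0.6, -0.6]
finger_gap: 15.4
grip_force: 69.0
```

>>> {"fn": "apply_moves", "kwargs": {
  "series": "0.12 -0.002 0 0 1;0.08 -0.002 0 0 1;0.033 -0.002 0 0 1;0 0 0.04 0 1;0 0 0.02 0 1"
}}

```text
time: 17.82
tool_pos: [590.7, 178.7, 172.1]
tcp_rot: [-179.9, 0.1, 76.5]
ft_force: [0.1, -0.2, -2.4]
finger_gap: 15.8
grip_force: 69.0
```

>>> {"fn": "apply_moves", "kwargs": {
  "series": "0 0 0 0 1;0 0 0 0 1;0 0 0 0 1;0 0 0 0 1;0 0 0 0 1"
}}

```text
time: 18.23
tool_pos: [591.8, 178.5, 174.9]
tcp_rot: [179.9, -0.0, 76.4]
ft_force: [0.6, -0.5, -1.8]
finger_gap: 15.5
grip_force: 69.0
```

>>> {"fn": "apply_moves", "kwargs": {
  "series": "0 0 0 0 1;0 0 0 0 1;0 0 0 0 1"
}}

```text
time: 18.48
tool_pos: [591.5, 179.1, 174.5]
tcp_rot: [180.0, -0.0, 76.5]
ft_force: [-0.2, 1.1, -1.0]
finger_gap: 15.4
grip_force: 69.0
```

```bash
python3 - <<'E'
from h import *
q,s,E=wrist();f=s["frame"];K=s["intrinsics"]
print(q["tool_pos"],q["tcp_rot"])
cv2.imwrite("pics/w6.png",cv2.resize(f[205:295,270:370],None,fx=6,fy=6,interpolation=cv2.INTER_NEAREST))
for p in([590.4,179.8,74],[589.3,179.6,74]):
    c=np.linalg.inv(E)@[*p,1];print((K@c[:3])[:2]/c[2])
E
```

```text
[591.52424432 179.13586272 174.50915393] [ 1.79982705e+02 -6.78956774e-03  7.64725761e+01]
[317.62037417 243.3884188 ]
[316.2679358 243.9633262]
```

View pics/w6.png

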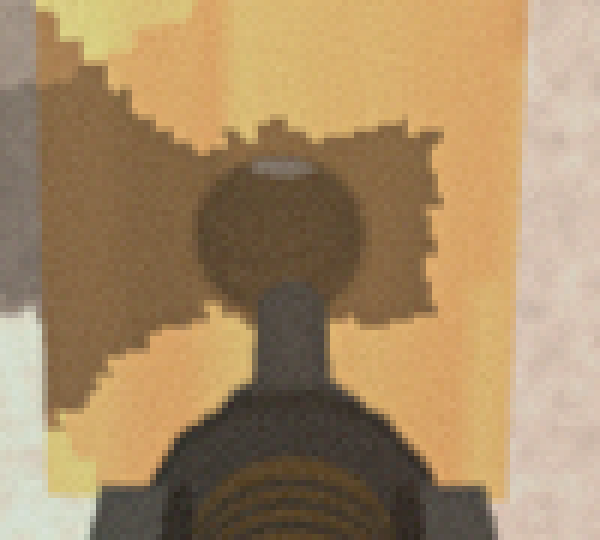

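The crop shows the empty bore centred at (280,236) and the tip apex at (291,283).

```bash
python3 - <<'E'
from h import *
q,s,E=wrist();T=E@np.linalg.inv(s["tool_from_camera"])
h=ray(s,316.7,244.3,74,E)
for zt in(94,96):
    t=ray(s,318.5,252.4,zt,E);print(h,t,"tool shift",T[:3,:3].T@(h-t)/300, q["tool_pos"])
E
```

```text
[589.51620565 179.30297485  74.        ] [590.79282291 178.85737854  94.        ] tool shift [ 0.00044379 -0.00449981  0.06666569] [591.48926375 179.15776546 174.4473224 ]
[589.51620565 179.30297485  74.        ] [590.93818502 179.46855114  96.        ] tool shift [-0.00165079 -0.00449598  0.07333219] [591.48926375 179.15776546 174.4473224 ]
```

>>> {"fn": "apply_moves", "kwargs": {
  "series": "0 -0.0045 0 0 1;0 0 0.03 0 1;0 0 0.05 0 1;0 0 0.04 0 1;0 0 0.03 0 1"
}}

```text
time: 19.0
tool_pos: [589.1, 179.4, 127.0]
tcp_rot: [-179.9, 0.1, 76.5]
ft_force: [-0.8, -1.0, -0.9]
finger_gap: 15.5
grip_force: 69.0
```

>>> {"fn": "apply_moves", "kwargs": {
  "series": "0 0 0.02 0 1;0 0 0 0 1;0 0 0 0 1;0 0 0 0 1;0 0 0 0 1"
}}

```text
time: 19.42
tool_pos: [590.8, 179.7, 124.3]
tcp_rot: [179.9, -0.0, 76.5]
ft_force: [-0.1, -0.1, -0.7]
finger_gap: 15.6
grip_force: 69.0
```

>>> {"fn": "apply_moves", "kwargs": {
  "series": "0 0 0 0 1;0 0 0 0 1"
}}

```text
time: 19.58
tool_pos: [590.5, 179.6, 124.0]
tcp_rot: [179.9, -0.0, 76.5]
ft_force: [0.6, 0.1, -1.1]
finger_gap: 15.5
grip_force: 69.0
```

>>> {"fn": "apply_moves", "kwargs": {
  "series": "0 0 0.015 0 1;0 0 0.02 0 1;0 0 0.02 0 1;0 0 0.02 0 1;0 0 0 0 1"
}}

```text
time: 20.0
tool_pos: [588.7, 179.2, 98.3]
tcp_rot: [-179.8, 0.1, 76.5]
ft_force: [-0.6, -0.3, -2.1]
finger_gap: 15.8
grip_force: 69.0
```

>>> {"fn": "apply_moves", "kwargs": {
  "series": "0 0 0.01 0 1;0 0 0 0 1;0 0 0 0 1;0 0 0 0 1;0 0 0 0 1"
}}

```text
time: 20.42
tool_pos: [590.4, 179.6, 98.2]
tcp_rot: [180.0, -0.0, 76.5]
ft_force: [-0.5, -0.1, -1.6]
finger_gap: 15.3
grip_force: 69.0
```

>>> {"fn": "apply_moves", "kwargs": {
  "series": "0 0 0.005 0 1;0 0 0.005 0 1;0 0 0.005 0 1;0 0 0.005 0 1;0 0 0 0 1"
}}

```text
time: 20.83
tool_pos: [589.8, 179.4, 91.3]
tcp_rot: [-180.0, 0.0, 76.5]
ft_force: [0.1, -0.8, -1.4]
finger_gap: 15.0
grip_force: 69.0
```

>>> {"fn": "apply_moves", "kwargs": {
  "series": "0 0 0.003 0 1;0 0 0.003 0 1;0 0 0 0 1;0 0 0 0 1"
}}

```text
time: 21.17
tool_pos: [590.1, 179.5, 89.9]
tcp_rot: [-180.0, 0.0, 76.5]
ft_force: [0.0, -0.3, -2.2]
finger_gap: 15.3
grip_force: 69.0
```

>>> {"fn": "apply_moves", "kwargs": {
  "series": "0 0 0.002 0 1;0 0 0.002 0 1;0 0 0 0 1"
}}

```text
time: 21.42
tool_pos: [590.1, 179.5, 88.7]
tcp_rot: [-180.0, 0.0, 76.5]
ft_force: [-0.3, -0.0, -1.8]
finger_gap: 15.0
grip_force: 69.0
```

>>> {"fn": "apply_moves", "kwargs": {
  "series": "0 0 0.001 0 1;0 0 0 0 1;0 0 0 0 1"
}}

```text
time: 21.67
tool_pos: [590.1, 179.5, 88.5]
tcp_rot: [180.0, 0.0, 76.5]
ft_force: [0.0, -0.5, -0.5]
finger_gap: 15.4
grip_force: 69.0
```

>>> {"fn": "apply_moves", "kwargs": {
  "series": "0 0 0.001 0 1;0 0 0 0 1;0 0 0 0 1"
}}

```text
time: 21.92
tool_pos: [590.2, 179.5, 88.4]
tcp_rot: [180.0, -0.0, 76.5]
ft_force: [-1.3, -1.1, -0.0]
finger_gap: 15.2
grip_force: 69.0
```

>>> {"fn": "apply_moves", "kwargs": {
  "series": "0 0 0.001 0 1;0 0 0 0 1;0 0 0 0 1"
}}

```text
time: 22.17
tool_pos: [590.2, 179.6, 88.4]
tcp_rot: [180.0, -0.0, 76.5]
ft_force: [-4.6, -0.7, 6.9]
finger_gap: 15.4
grip_force: 69.2
```

The collar is seated. Now I release.

>>> {"fn": "apply_moves", "kwargs": {
  "series": "0 0 0 0 0.6;0 0 0 0 0.5;0 0 0 0 0.3;0 0 0 0 0;0 0 0 0 -0.5",
  "squeeze": 20
}}

```text
time: 22.58
tool_pos: [590.1, 179.5, 87.7]
tcp_rot: [180.0, 0.0, 76.5]
ft_force: [-0.3, -0.0, -0.3]
finger_gap: 52.9
grip_force: 0.0
```

>>> {"fn": "apply_moves", "kwargs": {
  "series": "0 0 0 0 -1;0 0 0 0 -1;0 0 0 0 -1;0 0 0 0 -1;0 0 0 0 -1"
}}

```text
time: 23.0
tool_pos: [590.1, 179.5, 87.9]
tcp_rot: [180.0, -0.0, 76.5]
ft_force: [-0.2, 0.0, 0.8]
finger_gap: 85.1
grip_force: 0.0
```

>>> {"fn": "apply_moves", "kwargs": {
  "series": "0 0 -0.04 0 -1;0 0 -0.08 0 -1;0 0 -0.12 0 -1;0 0 -0.12 0 -1;0 0 -0.1 0 -1"
}}

```text
time: 23.42
tool_pos: [590.4, 179.6, 229.7]
tcp_rot: [179.9, -0.1, 76.5]
ft_force: [0.1, 0.6, 2.0]
finger_gap: 85.5
grip_force: 0.0
```

>>> {"fn": "apply_moves", "kwargs": {
  "series": "0 0 -0.05 0 -1;0 0 0 0 -1;0 0 0 0 -1;0 0 0 0 -1;0 0 0 0 -1"
}}

```text
time: 23.83
tool_pos: [589.2, 179.3, 239.1]
tcp_rot: [-179.8, 0.1, 76.5]
ft_force: [-0.3, -0.4, -0.1]
finger_gap: 85.6
grip_force: 0.0
```

```bash
python3 - <<'E'
from h import *
from bench import snapshot
q,s,E=wrist();P=cloud(s,E);print(q["tool_pos"],q["ft_force"])
for zl in(137,100):
    m=(P[...,2]>zl)&(P[...,2]<150)&(np.hypot(P[...,0]-590,P[...,1]-180)<40)
    print(zl,m.sum(),P[m].mean(0),P[m][:,2].max())
a=snapshot("side")["frame"][200:420,180:420];cv2.imwrite("pics/fin.png",cv2.resize(a,None,fx=2.5,fy=2.5))
E
```

```text
[589.1942375  179.30886922 239.13989367] [-0.31232255 -0.44838905 -0.13545855]
137 520 [589.61420926 179.74724406 141.7608822 ] 144.73414261053134
100 687 [589.91583689 181.15390836 135.59834503] 144.73414261053134
```

View pics/fin.png

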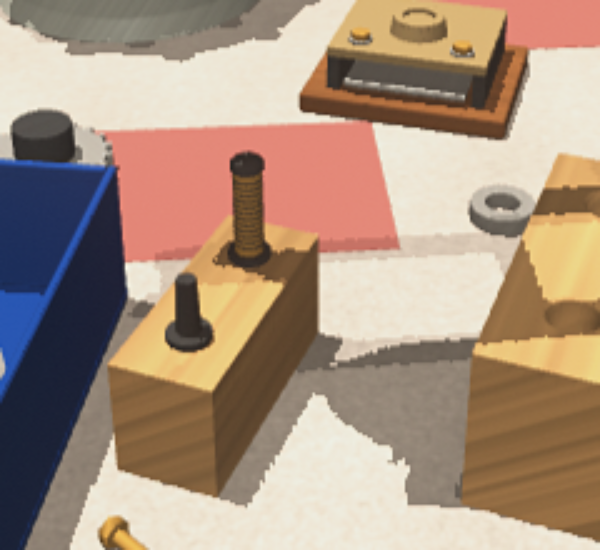

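The crop shows the punch hanging upright on its collar, with the cap at (247,163) and z about 142. The drift, bearing and bolt look undisturbed and the gripper is clear.

```bash
python3 -c "
from bench import hand_in;print(hand_in())"
```

```text
the job is handed in; nothing more can be done
None
```

The punch was pressed through the open bolt hole until its spring snapped, then set back upright on its collar in its stand bore; the job is handed in at about 24 s, with nothing else seen to have moved.

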